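Punch a centre mark in a wooden block with the spring bench punch

ROBOT

A 6-joint arm with a two-finger parallel gripper is mounted at the origin on a cart in front of the work surface, level with it; the furniture and walls round the work are solid. World frame = base frame: x ahead of the robot, y to its left, z up, the work surface at z = 0. Lengths are in mm, angles in rad, forces in N, time in s.
With the tool pointing down it reaches from about 350 to 875 mm from the base axis. Payload 4.2 kg.
Tool frame: the origin (TCP) lies on the centre line of the jaws, within the pads' length; the fingertips stand 25 mm ahead of it and the grasp point (between the pads) lies 6 mm ahead of it; z points along the fingers, y is the direction in which the jaws open and shut (so a half turn about z gives the same grasp; the last joint's range is limited). The gripper opens to 85 mm and grips with 20 to 120 N. Pads are 22 mm wide; open, the fingers measure 114 mm over their backs; the gripper's body (76 mm by 85 mm) begins 54 mm behind the grasp point. The pads swing forward as they close: fully open they stand 13 mm farther back than shut.
Start: joints at [1.392, 0.385, 0.008, 0, -1.194, -0.259], TCP at [264.934, 566.047, 256.312] pointing down, gripper open.
Joint ranges: [-3.14, 3.14], [-1.21, 2.06], [-1.07, 1.41], [-3.16, 2.05], [-2.99, -0.16], [-3.1, 3.1]. Speed limits (rad/s): [2.79, 2.79, 3.14, 3.14, 3.14, 3.14].

INTERFACE

Orientations are given as a unit quaternion [x, y, z, w].
In Python, from bench import arm gives the robot as it stands.
- The arm moves only by the tool drive_tool, never from a script. Its argument "plan" is a list of rows, each a list of 2 entries, a list of its own where there are three numbers: the shift along the tool's x, y, z in m, then the turn about the tool's z in degrees. A call has 1 to 12 rows; each row shifts and turns the commanded pose from where the row before left it, along the tool's axes as they then stand; what a row does not reach is not made up. A row lasts 1/8 s, in which the tool goes at most 62.5 mm and 10.7 degrees, less where a joint would pass 70% of its speed; a pose out of reach is approached as far as the arm can. A call with a gripper value outside its range is refused whole. "fingers" is the closure, from -1 (fully open) to 1 (shut), so that 0 is half open, set as the call begins (left out, the last holds). The fingers move at their own pace and stop on an object; the grip force is fixed at half the most. Time passes only in rows, so rows that do not move let the fingers close. It gives the time, the measured TCP pose, the force and the opening at its end, in the units of the state.
- arm.read_state(): the state, without advancing time (a new reading comes with each control period).
- arm.get_image(name): name is "side" or "top" or "wrist"; returns a dict with "image" (420x560x3 uint8, red, green, blue), "K" (3x3 intrinsics, pixels), "R" (3x3) and "t" (3): a world point X has camera coordinates R X + t. Camera axes: x right, y down, z forward; pixel columns grow to the right and rows downward; lengths in mm; the calibration is good to about 2 mm. A picture is of the moment at which its call begins. There is no depth.
- arm.job_done(): hands the job in, once; it reports no verdict.
The state is a dict: "clock": time; "joints": joint angles; "joint_vel": joint speeds; "joint_efforts": joint torques, N m; "position": TCP position; "ee_rot": TCP orientation; "contact_force": force on the tool from outside, world axes, zero at the start; "wrist_torque": the same for the moment, N m; "gripper_width": finger opening in mm.
Only numpy, scipy, OpenCV 4.12 (cv2) and the standard library are available. Lean on these libraries where they do the work, as an engineer would, in place of code of your own. Each camera call takes 0.05 s, during which the arm holds its last target.

TASK

Slide the wooden block along the guide rails of the bench punch until it sits fully home against the end stop, then press the punch's spring-loaded round head all the way down to its stop, hold it there about a second without forcing it, and let it rise again. Do not press the head before the block is home. Then draw the block back out along the rails until no part of it is under the head, leave it lying flat between the rails, and do not disturb the open tin, nail box and tape measure standing around.

Things in the scene. Friction and masses are not known exactly. Their poses are not given: they have to be found in the camera images.
- press: grey bench punch screwed to the bench (fixed; place and yaw vary). Origin: bench level under the plunger axis. Base plate x -45..95, y -215..55 mm in its frame, 12 mm thick; its upper face is the bed. A column (x 62..88, y -18..18 mm) at its far side carries an overhanging arm, 38 mm wide at most, 83..116 mm above the bench, over the bed
- stop_face (a point): foot of the end stop, in the channel's middle, on the bed (12 mm above the bench), at x 0, y +21 mm in the press's frame. The stop is a bar across the channel, top 26 mm above the bench
- mouth (a point): open end of the channel, on the bed, at x 0, y -205 mm in the press's frame. The channel runs from here along +y to the end stop, 50 mm wide between two aluminium guide rails, each 10 mm wide, tops 22 mm above the bench
- plunger (a joint): vertical plunger of the punch: 0 = up, 0.022 m = pressed down to its stop; return spring about 4.5 N at the top to 14.5 N at the stop; it rises by itself; more than 60 N on it counts as forcing
- plunger_top (a point): centre of the top of the plunger's round black head (50 mm diameter, 16 mm thick): 150 mm above the bench when up, 128 mm when fully pressed; the uppermost part of the punch
- block: loose wooden block, 45 (x) x 110 (y) x 35 mm high, about 0.25 kg; origin at the centre of its underside. Starts on the bed between the rails, 2.5 mm free each side, on the -y side of the head; its top is 47 mm above the bench. Home against the stop its origin is at y = -34 mm in the press's frame: one end lies under the head, 89 mm of it stick out on the -y side
- tin_can: bystander: plain open tin, 73 mm across, 99 mm high, beyond the end stop; origin under its centre
- nail_box: bystander: small white and red box of nails, 50 x 70 x 60 mm, behind the column; origin under its centre
- tape_measure: bystander: yellow tape measure, 65 x 81 x 33 mm, in front of the punch; origin under its centre
There are look-alikes about, which are no part of the job. What is shaped like the block but blue is not meant.

How it is judged:
By the outcome, as a careful person would: the job done as asked, in the order asked, and still so for the second after the job is handed in, with the robot touching nothing.
It also fails if it takes over 56 s, if anything falls off the work surface, if the arm or the gripper's body presses on something with over 40 N, if the wrist force passes 120 N, or if a joint passes its speed limit or range.

## Working session

There is one attempt and no reset: what is moved stays moved. The work goes in short steps, Python scripts to look and compute and a tool call to move; the robot and the scene stay as the last step left them, time stands still between calls to the robot, and variables do not carry over. Pictures are saved under pics/ and viewed, and the job is handed in when it is done.

Besides the shell and the picture viewer there is one more tool, called as a command line: name --argument value ..., lists and objects as JSON in quotes. drive_tool: Moves the arm, as the interface text tells. Its arguments: {"type":"object","properties":{"plan":{"type":"array"},"fingers":{"type":"number"}},"required":["plan"]}

```bash
mkdir -p pics; ls
python3 - <<'E'
from bench import arm
import cv2,json,pickle
s=arm.read_state();print(s)
for n in("side","top","wrist"):
    d=arm.get_image(n);cv2.imwrite(f"pics/{n}0.png",d["image"][:,:,::-1]);pickle.dump(d,open(f"{n}0.pkl","wb"))
    print(n,d["K"],d["R"],d["t"])
E
```

```text
pics
{'clock': 0.0, 'joints': array([ 1.39160770e+00,  3.85575939e-01,  6.62868537e-03, -4.87758494e-04,
       -1.19399123e+00, -2.58580046e-01]), 'joint_vel': array([-0.00081212,  0.00044763, -0.00031962, -0.00194153,  0.00104708,
       -0.00098302]), 'joint_efforts': array([-1.38379901e-04, -3.92288625e+01,  1.88403815e+01,  4.18594211e+00,
       -4.65943012e-03, -6.62895872e-07]), 'position': array([264.72091775, 565.5914523 , 255.21260496]), 'ee_rot': array([ 9.76120186e-01, -2.17228416e-01, -1.83989124e-04,  1.07922763e-03]), 'contact_force': array([-0.35950324, -0.09508155,  0.17918839]), 'wrist_torque': array([-0.02288412,  0.05926504, -0.07152052]), 'gripper_width': 85.17958119727197}
side [[410.31043645   0.         279.9058528 ]
 [  0.         410.31043645 214.49742367]
 [  0.           0.           1.        ]] [[ 0.85594712 -0.51691016  0.01258639]
 [-0.29870572 -0.51420042 -0.80397315]
 [ 0.42205381  0.68439887 -0.59453239]] [-457.01789552  225.62433561  909.00979397]
top [[400.13068318   0.         279.70018515]
 [  0.         400.13068318 208.19598422]
 [  0.           0.           1.        ]] [[-0.00970634 -0.99976893 -0.01918014]
 [-0.9981894   0.0108261  -0.05916683]
 [ 0.0593608   0.01857112 -0.99806383]] [  5.28552101 532.36116022 928.33199272]
wrist [[369.47613717   0.         279.40579251]
 [  0.         369.47613717 207.00093929]
 [  0.           0.           1.        ]] [[-0.42434985 -0.90549285  0.00314683]
 [-0.85747698  0.40295956  0.31993251]
 [-0.29096465  0.13306498 -0.94743511]] [623.64414256 -41.89999236 382.95534921]
```

View pics/side0.png

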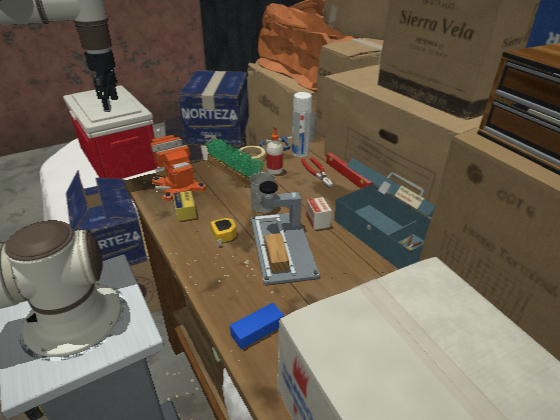

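View pics/top0.png

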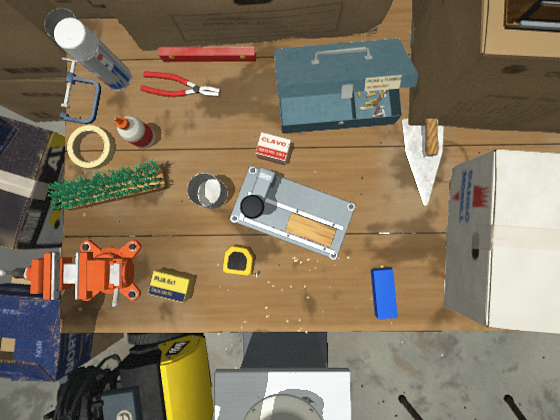

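View pics/wrist0.png

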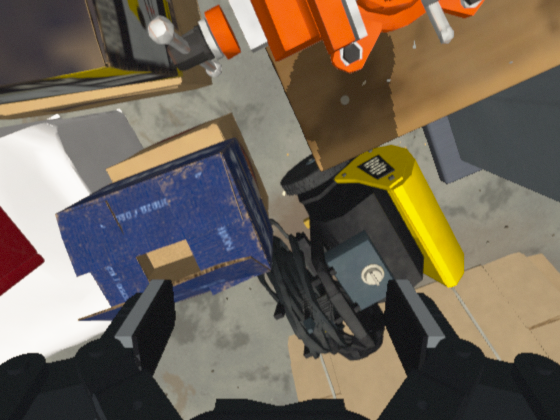

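The wooden block lies between the rails at top (310,231). The blue look-alike is at (384,292) and is not the one meant. I'll enlarge this area to measure it.

Run:
```python
import cv2
a=cv2.imread("pics/top0.png")[120:290,180:370];cv2.imwrite("pics/top0c.png",cv2.resize(a,None,fx=4,fy=3.5*4/3.5,interpolation=cv2.INTER_CUBIC)[:600*2])
a=cv2.imread("pics/top0.png")[150:270,220:365];cv2.imwrite("pics/top0c.png",cv2.resize(a,None,fx=5,fy=5,interpolation=cv2.INTER_CUBIC))
a=cv2.imread("pics/side0.png")[170:290,220:340];cv2.imwrite("pics/side0c.png",cv2.resize(a,None,fx=5,fy=5,interpolation=cv2.INTER_CUBIC))
```

```text
(no output)
```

View pics/top0c.png

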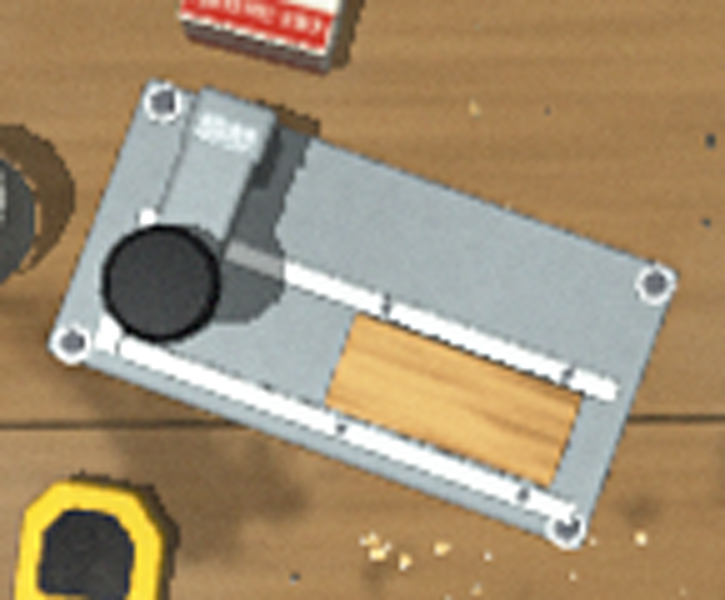

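View pics/side0c.png

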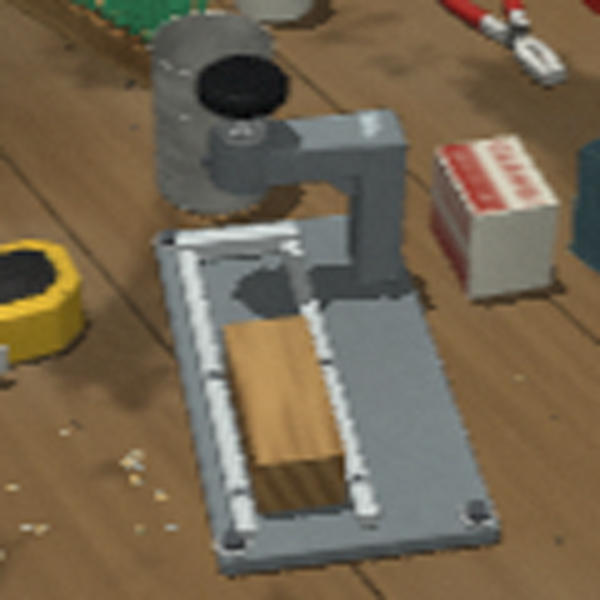

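```bash
cat > h.py <<'E'
import numpy as np,pickle,cv2
from scipy.optimize import least_squares
def proj(d,P):
    c=np.asarray(P,float)@d["R"].T+d["t"];p=c@d["K"].T;return p[:,:2]/p[:,2:]
def uncrop(p,x,y,f):return (np.asarray(p,float)+.5)/f-.5+[x,y]
def back(d,uv,z):
    r=np.linalg.inv(d["K"])@[uv[0],uv[1],1];r=d["R"].T@r;o=-d["R"].T@d["t"];return o+r*(z-o[2])/r[2]
def tf(q,P):
    P=np.asarray(P,float);c,s=np.cos(q[2]),np.sin(q[2]);return np.c_[P[:,0]*c-P[:,1]*s+q[0],P[:,0]*s+P[:,1]*c+q[1],P[:,2]]
E
python3 - <<'E'
from h import *
T=pickle.load(open("top0.pkl","rb"));S=pickle.load(open("side0.pkl","rb"))
pt=uncrop([(148,82),(677,272),(577,548),(50,345),(162,283)],220,150,5)
Pt=[(95,55,12),(95,-215,12),(-45,-215,12),(-45,55,12),(0,0,150)]
ps=uncrop([(498,535),(222,560),(158,235),(243,84)],220,170,5)
Ps=[(95,-215,12),(-45,-215,12),(-45,55,12),(0,0,150)]
for use in("both","top","side"):
    def r(q):
        a=(proj(T,tf(q,Pt))-pt).ravel();b=(proj(S,tf(q,Ps))-ps).ravel()
        return np.r_[a,b] if use=="both" else a if use=="top" else b
    for y0 in(0,1.5,-1.5,3):
        o=least_squares(r,[500,0,y0])
        if o.cost<60: print(use,o.x,o.cost,np.round(o.fun,1));break
    if use=="both":q=o.x
bt=uncrop([(353,315),(326,402),(580,398),(550,485)],220,150,5)
bs=uncrop([(305,317),(224,325),(345,456),(256,468)],220,170,5)
B=[(22.5,55,47),(-22.5,55,47),(22.5,-55,47),(-22.5,-55,47)]
f=lambda b:np.r_[(proj(T,tf(b,B))-bt).ravel(),(proj(S,tf(b,B))-bs).ravel()]
o=least_squares(f,[q[0],q[1]-100,q[2]]);b=o.x;print(b,np.round(o.fun,1))
c,s=np.cos(q[2]),np.sin(q[2]);d=b[:2]-q[:2];print("block in press",c*d[0]+s*d[1],-s*d[0]+c*d[1],b[2]-q[2])
# tin, bystanders rough (top)
for n,uv,z in(("tin",(209,191),99),("tapeTL",(224,250),33),("tapeBR",(253,274),33),("nail",(274,146),60)):
    print(n,back(T,uv,z))
E
```

```text
both [ 5.28698010e+02  5.33277675e+01 -3.69914795e-01] 9.863249000866706 [ 0.6 -1.2  1.4  0.4  1.   1.  -0.8  1.1  0.1  0.2  1.  -1.7 -0.4  0.
 -0.6 -1.3  0.2 -2.4]
top [ 5.29214774e+02  5.43416243e+01 -3.66562679e-01] 3.1107571416753528 [ 0.  -1.4  1.  -0.1  0.7  0.5 -1.2  1.  -0.4 -0.1]
side [ 5.26893301e+02  4.93373686e+01 -3.76553810e-01] 3.044680279381072 [ 0.9 -0.1 -0.8  1.3 -0.4 -0.4  0.4 -1.5]
[ 4.80101562e+02 -6.99528762e+01 -3.62906637e-01] [ 0.8 -0.2 -0.6  1.   1.  -0.1  0.2  1.2  0.4 -1.1 -0.3 -0.9  0.6 -0.8
  0.1 -1.1]
block in press -0.7389041506775058 -132.51107819299827 0.007008157976085061
tin [566.37799875 150.93069742  99.        ]
tapeTL [436.09294264 129.03023693  33.        ]
tapeBR [380.61288691  62.3060283   33.        ]
nail [671.35703164  10.56300099  60.        ]
```

Run:
```python
from h import *
from scipy.spatial.transform import Rotation as Ro
from bench import arm
s=arm.read_state();d=pickle.load(open("wrist0.pkl","rb"))
R=Ro.from_quat(s["ee_rot"]).as_matrix();print(R.round(3))
C=-d["R"].T@d["t"];print("cam in tool",R.T@(C-s["position"]), "axis",R.T@d["R"][2],"right",R.T@d["R"][0])
print(s["clock"])
q=[528.9,53.7,-0.368]
# grip point at block y -43 from centre -> press y -175.5
for p in [(0,-175.5,0),(0,-77,0),(0,0,0),(0,-300,0)]: print(p,tf(q,[p]))
```

```text
[[ 0.906 -0.424 -0.001]
 [-0.424 -0.906 -0.002]
 [ 0.     0.002 -1.   ]]
cam in tool [ 8.31470601e+01  5.76387762e-03 -1.18782450e+02] axis [-0.32003881  0.00130889  0.94740353] right [-3.35306950e-04  9.99998827e-01 -1.49481967e-03]
0.15
(0, -175.5, 0) [[ 465.7638653  -110.05004884    0.        ]]
(0, -77, 0) [[501.19924574 -18.14475077   0.        ]]
(0, 0, 0) [[528.9  53.7   0. ]]
(0, -300, 0) [[ 420.97498341 -226.2146134     0.        ]]
```

drive_tool --plan '[[[0.039,0.044,0],0],[[0.039,0.044,0],0],[[0.039,0.044,0],0],[[0.039,0.044,0],0],[[0.039,0.044,0],0],[[0.039,0.044,0],0],[[0.039,0.044,0],0],[[0.039,0.044,0],0],[[0.039,0.044,0],0],[[0.039,0.044,0],0],[[0.039,0.044,0],0],[[0.039,0.044,0],0]]'

```text
clock: 1.65
position: [465.1, -112.5, 256.4]
ee_rot: [0.976, -0.217, 0.0, -0.0]
contact_force: [0.4, 1.2, -0.3]
gripper_width: 85.3
```

drive_tool --plan '[[[0,0,0],9.6],[[0,0,0],9.6],[[0,0,0],9.6],[[0,0,0],9.6],[[0,0,0],9.6],[[0,0,0],9.6],[[0,0,0],9.6],[[0,0,0],9.6],[[0,0,0],9.6],[[0,0,0],0]]'

```text
clock: 2.9
position: [464.7, -110.6, 256.1]
ee_rot: [-0.564, 0.826, 0.0, -0.0]
contact_force: [0.3, -0.1, -0.0]
gripper_width: 85.5
```

```bash
cat >> h.py <<'E'
from scipy.spatial.transform import Rotation as Ro
Q=[528.9,53.7,-0.368]
def rep(s,q=Q):
    R=Ro.from_quat(s["ee_rot"]).as_matrix();c,sn=np.cos(q[2]),np.sin(q[2]);d=s["position"][:2]-q[:2]
    print("t",s["clock"],"pos",s["position"].round(1),"press xy",np.round([c*d[0]+sn*d[1],-sn*d[0]+c*d[1]],1),"toolx ang vs -y press (deg)",np.degrees(np.arctan2(R[1,0],R[0,0])-(q[2]-np.pi/2)).round(2),"tilt",np.degrees(R[:2,2]).round(2),"F",s["contact_force"].round(1),"w",round(s["gripper_width"],1),"j",s["joints"].round(2))
def snap(arm,name,tag):
    d=arm.get_image(name);cv2.imwrite(f"pics/{tag}.png",d["image"][:,:,::-1]);pickle.dump(d,open(f"{tag}.pkl","wb"));return d
E
python3 - <<'E'
from h import *
from bench import arm
snap(arm,"wrist","w1");rep(arm.read_state())
E
```

```text
t 2.95 pos [ 464.8 -110.5  256.2] press xy [  -0.7 -176.3] toolx ang vs -y press (deg) -0.24 tilt [-0.02  0.01] F [-0.   1.1  0.7] w 85.2 j [ 0.11  0.13 -0.34 -0.   -1.1  -0.48]
```

View pics/w1.png

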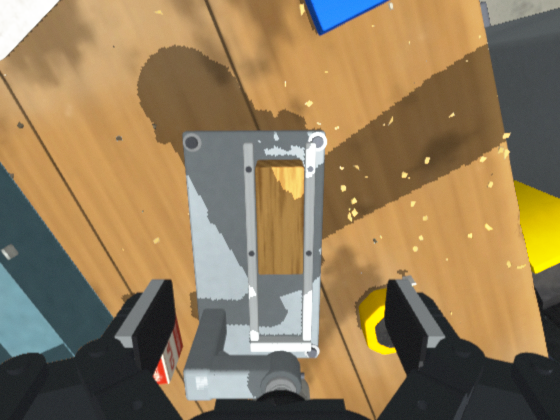

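The wrist view shows the wooden block between the rails at (280,218), with the punch head at the bottom (280,375). I'll enlarge it to refine the pose.

Run:
```python
import cv2
a=cv2.imread("pics/w1.png")[120:365,175:340];a=cv2.resize(a,None,fx=4,fy=4,interpolation=cv2.INTER_CUBIC)
cv2.imwrite("pics/w1a.png",a[:560]);cv2.imwrite("pics/w1b.png",a[480:])
```

```text
(no output)
```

View pics/w1a.png

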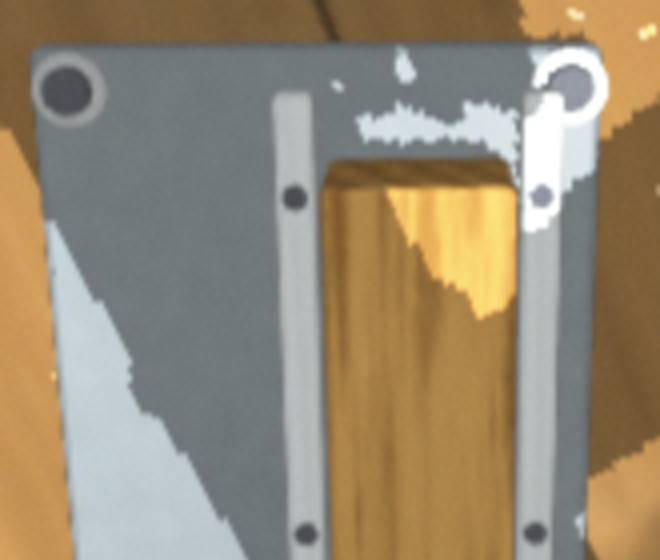

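View pics/w1b.png

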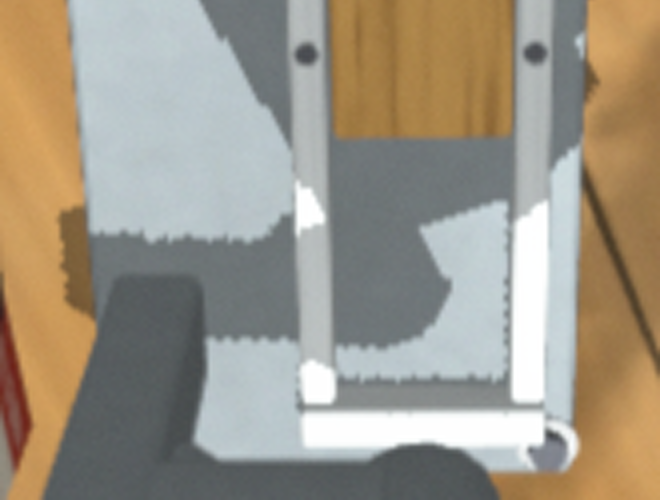

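Run:
```python
from h import *
W=pickle.load(open("w1.pkl","rb"))
p=np.r_[uncrop([(35,45),(600,45),(275,92),(312,92),(523,93),(560,93)],175,120,4),uncrop([(577,468),(335,380),(508,380)],175,240,4)]
P=[(95,-215,12),(-45,-215,12),(35,-205,22),(25,-205,22),(-25,-205,22),(-35,-205,22),(-45,55,12),(25,21,12),(-25,21,12)]
o=least_squares(lambda q:(proj(W,tf(q,P))-p).ravel(),Q);q=o.x;print(q,o.fun.round(1))
bp=np.r_[uncrop([(323,188),(516,188)],175,120,4),uncrop([(333,138),(512,136)],175,240,4)]
B=[(22.5,-55,47),(-22.5,-55,47),(22.5,55,47),(-22.5,55,47)]
o=least_squares(lambda b:(proj(W,tf(b,B))-bp).ravel(),[480,-70,-.368]);b=o.x;print(b,o.fun.round(1))
c,s=np.cos(q[2]),np.sin(q[2]);d=b[:2]-q[:2];print("block in press",c*d[0]+s*d[1],-s*d[0]+c*d[1],b[2]-q[2])
from bench import arm
rep(arm.read_state(),q); rep(arm.read_state(),list(b))
```

```text
[ 5.29006397e+02  5.42272230e+01 -3.67744879e-01] [-2.1  0.4  1.  -0.4 -0.8  0.2  0.4  0.2  0.1 -0.3  1.4 -0.4 -0.9  1.3
  0.7 -0.1  0.1 -0.3]
[ 4.81117007e+02 -6.95064216e+01 -3.66622908e-01] [-0.8 -0.3  0.8 -0.6 -0.2  0.4  0.1  0.7]
block in press -0.20379728674735986 -132.6776807052274 0.0011219713011780263
t 2.95 pos [ 464.8 -110.5  256.2] press xy [  -0.7 -176.8] toolx ang vs -y press (deg) -0.25 tilt [-0.02  0.01] F [-0.   1.1  0.7] w 85.2 j [ 0.11  0.13 -0.34 -0.   -1.1  -0.48]
t 2.95 pos [ 464.8 -110.5  256.2] press xy [ -0.5 -44.2] toolx ang vs -y press (deg) -0.32 tilt [-0.02  0.01] F [-0.   1.1  0.7] w 85.2 j [ 0.11  0.13 -0.34 -0.   -1.1  -0.48]
```

drive_tool --plan '[[[0,-0.0005,0.025],-0.3],[[0,0,0.03],0],[[0,0,0.03],0],[[0,0,0.03],0],[[0,0,0.03],0],[[0,0,0.025],0],[[0,0,0.02],0],[[0,0,0.014],0],[[0,0,0],0]]' --fingers -1

```text
clock: 4.08
position: [464.9, -110.8, 51.5]
ee_rot: [-0.565, 0.825, 0.001, -0.001]
contact_force: [0.3, 0.7, -0.5]
gripper_width: 85.1
```

drive_tool --plan '[[[0,0,0],0],[[0,0,0],0],[[0,0,0],0],[[0,0,0],0],[[0,0,0],0],[[0,0,0],0]]' --fingers 1

```text
clock: 4.82
position: [466.1, -110.7, 53.4]
ee_rot: [-0.565, 0.825, -0.001, 0.001]
contact_force: [-1.5, 0.9, 5.2]
gripper_width: 43.3
```

```bash
cat >> h.py <<'E'
Q=[529.0,54.2,-0.368]
E
python3 - <<'E'
from h import *
from bench import arm
snap(arm,"wrist","w2");rep(arm.read_state(),Q)
E
```

```text
t 4.875 pos [ 466.1 -110.7   53.4] press xy [   0.6 -176.5] toolx ang vs -y press (deg) -0.05 tilt [ 0.11 -0.01] F [-1.  -0.7  5.6] w 43.3 j [ 0.11  0.4  -0.59  0.   -0.57 -0.48]
```

View pics/w2.png

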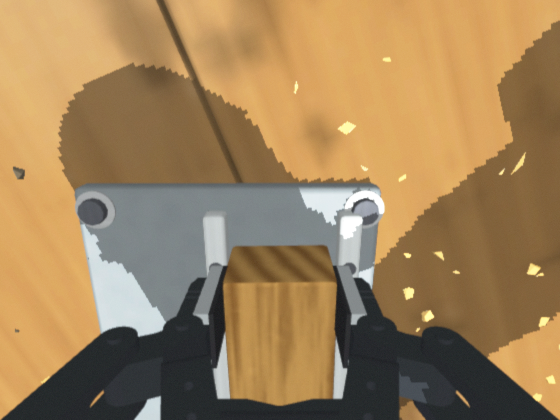

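drive_tool --plan '[[[0,0,-0.0015],0],[[-0.005,0,0],0],[[-0.01,0,0],0],[[-0.01,0,0],0],[[-0.01,0,0],0],[[-0.01,0,0],0],[[0,0,0],0]]'

```text
clock: 5.75
position: [482.2, -67.9, 53.8]
ee_rot: [-0.566, 0.825, -0.0, 0.0]
contact_force: [-0.0, 0.3, -2.8]
gripper_width: 43.6
```

Run:
```python
from h import *
from bench import arm
snap(arm,"wrist","w3");rep(arm.read_state(),Q)
```

```text
t 5.8 pos [481.9 -68.2  53.7] press xy [ 1.000e-01 -1.312e+02] toolx ang vs -y press (deg) -0.05 tilt [0.   0.01] F [-0.3 -0.1 -1.9] w 43.5 j [ 0.19  0.41 -0.57 -0.   -0.59 -0.56]
```

View pics/w3.png

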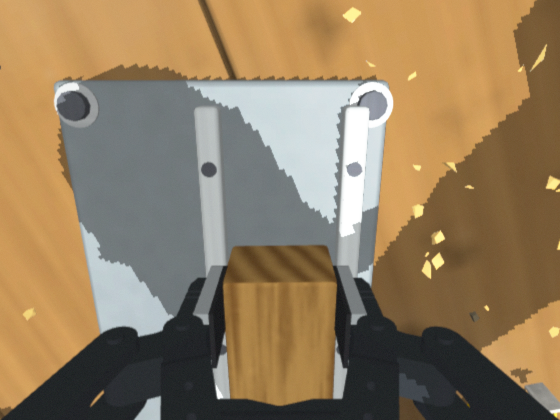

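drive_tool --plan '[[[-0.005,0,0.0005],0],[[-0.01,0,0],0],[[-0.01,0,0],0],[[-0.01,0,0],0],[[-0.008,0,0],0],[[-0.005,0,0],0],[[0,0,0],0]]'

```text
clock: 6.68
position: [499.5, -23.2, 53.5]
ee_rot: [-0.565, 0.825, 0.0, 0.001]
contact_force: [-0.6, 2.5, 2.2]
gripper_width: 43.5
```

drive_tool --plan '[[[-0.002,0,0],0],[[-0.002,0,0],0],[[-0.001,0,0],0],[[0,0,0],0]]'

```text
clock: 7.18
position: [500.7, -19.6, 53.5]
ee_rot: [-0.565, 0.825, -0.0, -0.0]
contact_force: [-2.0, -5.0, 5.5]
gripper_width: 43.4
```

Run:
```python
from h import *
from bench import arm
snap(arm,"side","s4");rep(arm.read_state(),Q)
cv2.imwrite("pics/s4c.png",cv2.resize(cv2.imread("pics/s4.png")[160:290,220:340],None,fx=4.5,fy=4.5,interpolation=cv2.INTER_CUBIC))
```

```text
t 7.225 pos [500.7 -19.6  53.5] press xy [  0.1 -79.1] toolx ang vs -y press (deg) -0.11 tilt [-0.02 -0.01] F [-2.6 -4.   5. ] w 43.7 j [ 0.29  0.43 -0.54  0.   -0.6  -0.66]
```

View pics/s4c.png

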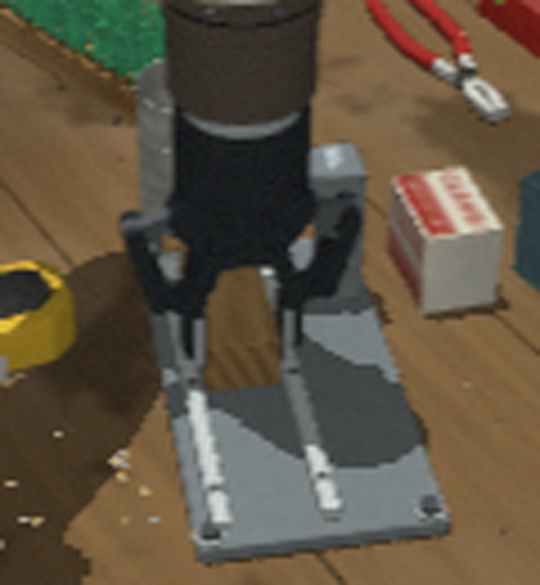

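drive_tool --plan '[[[-0.001,0,-0.0005],0],[[-0.001,0,0],0],[[0,0,0],0]]'

```text
clock: 7.6
position: [501.0, -18.2, 53.5]
ee_rot: [-0.565, 0.825, 0.0, -0.001]
contact_force: [-0.6, -7.1, 2.8]
gripper_width: 43.7
```

drive_tool --plan '[[[-0.001,0,0],0],[[-0.001,0,0],0],[[0,0,0],0]]'

```text
clock: 7.98
position: [500.7, -17.9, 53.5]
ee_rot: [-0.564, 0.826, 0.0, -0.002]
contact_force: [-0.9, -14.7, 4.0]
gripper_width: 43.8
```

Run:
```python
from h import *
from bench import arm
rep(arm.read_state(),Q)
```

```text
t 7.975 pos [500.7 -17.9  53.5] press xy [ -0.4 -77.4] toolx ang vs -y press (deg) -0.27 tilt [-0.23 -0.14] F [ -0.9 -14.7   4. ] w 43.8 j [ 0.29  0.43 -0.54  0.   -0.61 -0.66]
```

drive_tool --plan '[[[0,0,0],0],[[0,0,0],0],[[0,0,0],0],[[0,0,0],0]]' --fingers -1

```text
clock: 8.48
position: [502.5, -15.2, 53.8]
ee_rot: [-0.565, 0.825, -0.0, 0.0]
contact_force: [0.3, 0.2, 0.8]
gripper_width: 85.9
```

drive_tool --plan '[[[0.001,0,-0.01],0],[[0.001,0,-0.02],0],[[0,0,-0.03],0],[[0,0,-0.03],0],[[0,0,-0.03],0],[[0,0,-0.03],0],[[0,0,-0.02],0],[[0,0,0],0]]'

```text
clock: 9.48
position: [502.3, -17.3, 225.9]
ee_rot: [-0.565, 0.825, -0.001, 0.002]
contact_force: [-0.4, 0.3, 0.4]
gripper_width: 85.2
```

Run:
```python
from h import *
from bench import arm
snap(arm,"wrist","w5");snap(arm,"side","s5");rep(arm.read_state(),Q)
```

```text
t 9.575 pos [501.  -17.5 223.4] press xy [ -0.4 -77. ] toolx ang vs -y press (deg) -0.11 tilt [-0.04  0.02] F [-0.2  0.1  0. ] w 85.6 j [ 0.29  0.2  -0.34 -0.   -1.03 -0.66]
```

View pics/w5.png

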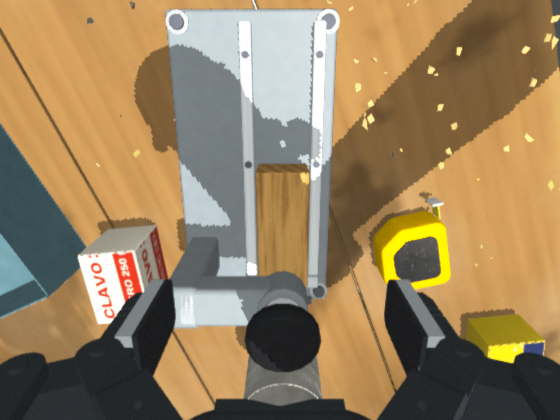

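View pics/s5.png

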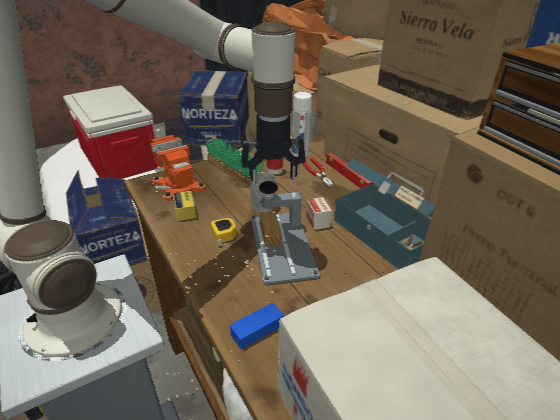

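The block is now under the head: its outer top edge runs from (257,172) to (308,172). The head is centred near (283,333). I'll check both in the press's frame.

Run:
```python
import cv2
a=cv2.imread("pics/w5.png");cv2.imwrite("pics/w5c.png",cv2.resize(a[150:385,215:345],None,fx=2.5,fy=2.5,interpolation=cv2.INTER_CUBIC))
cv2.imwrite("pics/w5d.png",cv2.resize(a[150:200,235:335],None,fx=8,fy=8,interpolation=cv2.INTER_CUBIC))
from h import *
W=pickle.load(open("w5.pkl","rb"))
for uv,z in(((257,172),47),((308,172),47),((283,334),150),((239,22),22),((326,22),22),((168,12),12),((338,12),12)):
    w=back(W,uv,z);c,s=np.cos(Q[2]),np.sin(Q[2]);d=w[:2]-Q[:2];print(uv,np.round([c*d[0]+s*d[1],-s*d[0]+c*d[1]],1))
```

```text
(257, 172) [ 20.8 -88.4]
(308, 172) [-21.3 -88.4]
(283, 334) [-0.4 -8.4]
(239, 22) [  34.1 -203.5]
(326, 22) [ -34.5 -203.3]
(168, 12) [  92.2 -212.3]
(338, 12) [ -44.9 -211.9]
```

View pics/w5d.png

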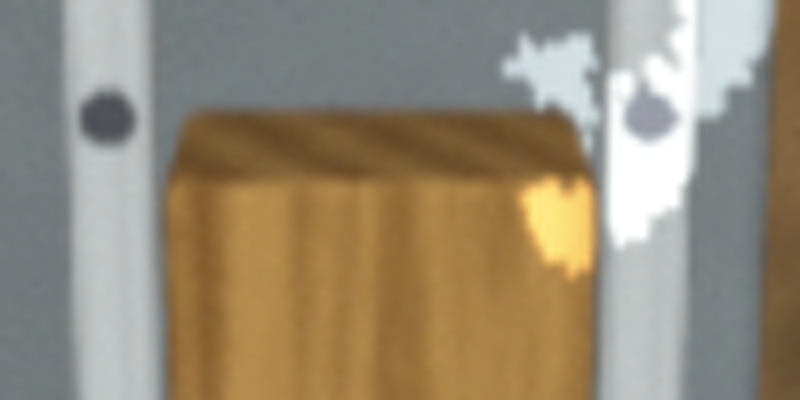

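View pics/w5c.png

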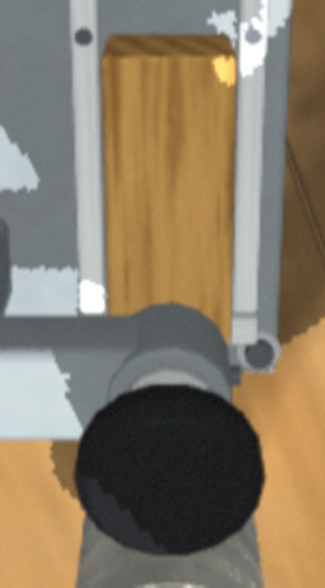

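The block's end reads -88.4 mm. The rail ends read about 1.6 mm high in the same view, so this matches home (-89) to within 1-2 mm. To be sure, I'll nudge the block's end with shut fingers before pressing.

drive_tool --plan '[[[0.015,0,0],0],[[0.02,0,0.01],0],[[0.005,0,0.03],0],[[0,0,0.03],0],[[0,0,0.03],0],[[0,0,0.03],0],[[0,0,0.025],0],[[0,0,0.015],0],[[0,0,0.004],0],[[0,0,0],0]]' --fingers 1

```text
clock: 10.82
position: [486.7, -55.5, 49.5]
ee_rot: [-0.565, 0.825, 0.0, -0.0]
contact_force: [-0.3, -0.8, -0.6]
gripper_width: -0.0
```

drive_tool --plan '[[[-0.006,0,0],0],[[-0.004,0,0],0],[[-0.003,0,0],0],[[-0.001,0,0],0],[[0,0,0],0]]'

```text
clock: 11.45
position: [492.2, -41.6, 49.9]
ee_rot: [-0.565, 0.825, -0.0, 0.0]
contact_force: [0.2, 0.1, -0.8]
gripper_width: -0.2
```

Run:
```python
from h import *
from bench import arm
rep(arm.read_state(),Q);snap(arm,"wrist","w6")
```

```text
t 11.45 pos [492.2 -41.6  49.9] press xy [ 1.000e-01 -1.026e+02] toolx ang vs -y press (deg) -0.08 tilt [0. 0.] F [ 0.2  0.1 -0.8] w -0.2 j [ 0.25  0.43 -0.56  0.   -0.58 -0.61]
```

View pics/w6.png

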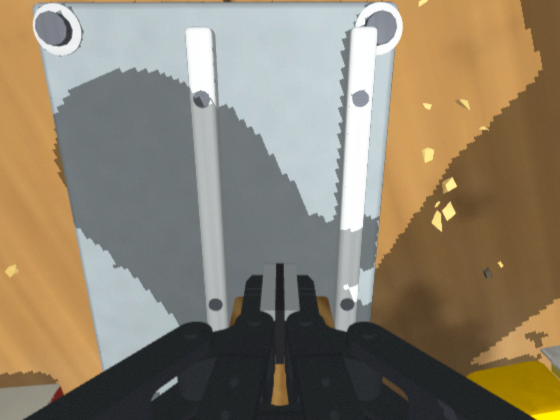

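No contact yet at y -102.6. I'll carry on in small steps.

drive_tool --plan '[[[-0.0015,0,0],0],[[-0.001,0,0],0],[[0,0,0],0]]'

```text
clock: 11.88
position: [493.1, -39.4, 49.8]
ee_rot: [-0.565, 0.825, -0.0, 0.0]
contact_force: [-0.4, 0.1, -0.5]
gripper_width: 0.3
```

drive_tool --plan '[[[-0.001,0,0],0],[[-0.001,0,0],0],[[0,0,0],0]]'

```text
clock: 12.25
position: [492.9, -38.3, 49.8]
ee_rot: [-0.565, 0.825, 0.0, -0.001]
contact_force: [-0.9, -5.5, 2.3]
gripper_width: 0.3
```

drive_tool --plan '[[[-0.001,0,0],0],[[-0.001,0,0],0],[[0,0,0],0]]'

```text
clock: 12.62
position: [492.5, -38.1, 49.8]
ee_rot: [-0.565, 0.825, 0.0, -0.003]
contact_force: [-0.9, -13.1, 3.7]
gripper_width: 0.1
```

drive_tool --plan '[[[0.006,0,0],0],[[0.004,0,-0.02],0],[[0,0,-0.04],0],[[0,0,-0.04],0],[[0,0,-0.04],0],[[0,0,-0.015],0],[[0,0,0],0]]'

```text
clock: 13.5
position: [491.7, -44.5, 206.1]
ee_rot: [-0.565, 0.825, -0.001, 0.002]
contact_force: [-0.4, -1.1, -0.7]
gripper_width: -0.1
```

Run:
```python
from h import *
from bench import arm
W=pickle.load(open("w5.pkl","rb"));print(proj(W,tf(Q,[(0,0,150),(0,25,150),(0,-25,150),(25,0,150),(-25,0,150),(0,-25,134)])).round(1))
rep(arm.read_state(),Q)
```

```text
[[282.4 345. ]
 [282.4 376.3]
 [282.4 311.5]
 [243.2 344.9]
 [321.6 345.1]
 [282.4 297.1]]
t 13.5 pos [491.7 -44.5 206.1] press xy [   0.7 -105.5] toolx ang vs -y press (deg) -0.08 tilt [0.23 0.08] F [-0.4 -1.1 -0.7] w -0.1 j [ 0.24  0.21 -0.38 -0.   -0.98 -0.61]
```

drive_tool --plan '[[[-0.015,-0.0,0],0],[[-0.02,0,0],0],[[-0.025,0,0],0],[[-0.025,0,0],0],[[-0.015,0,0],0],[[-0.003,0,0],0],[[0,0,0.015],0],[[0,0,0],0]]'

```text
clock: 14.5
position: [526.7, 50.2, 187.9]
ee_rot: [-0.565, 0.825, 0.001, -0.002]
contact_force: [0.3, -0.1, 0.2]
gripper_width: 0.0
```

Run:
```python
from h import *
from bench import arm
rep(arm.read_state(),Q);snap(arm,"side","s7");snap(arm,"wrist","w7")
cv2.imwrite("pics/s7c.png",cv2.resize(cv2.imread("pics/s7.png")[120:290,220:340],None,fx=3.5,fy=3.5,interpolation=cv2.INTER_CUBIC))
```

```text
t 14.5 pos [526.7  50.2 187.9] press xy [-0.7 -4.6] toolx ang vs -y press (deg) -0.16 tilt [-0.24 -0.07] F [ 0.3 -0.1  0.2] w 0.0 j [ 0.4   0.29 -0.32 -0.   -0.96 -0.77]
```

View pics/s7c.png

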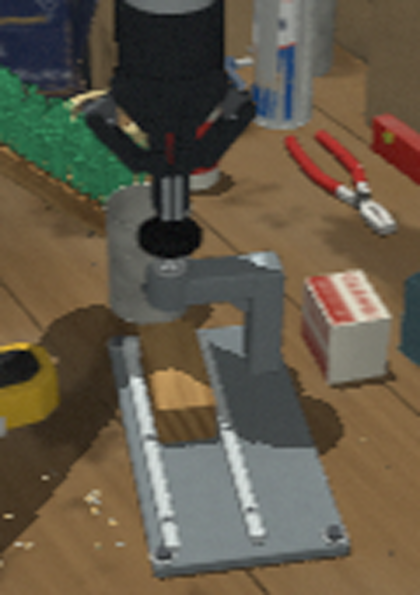

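View pics/w7.png

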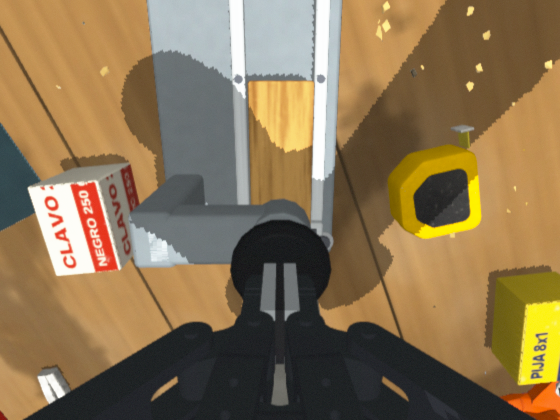

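drive_tool --plan '[[[-0.002,0,0.005],0],[[0,0,0.005],0],[[0,0,0.005],0],[[0,0,0.005],0],[[0,0,0.004],0],[[0,0,0],0]]'

```text
clock: 15.35
position: [528.9, 52.8, 166.5]
ee_rot: [-0.565, 0.825, -0.0, -0.0]
contact_force: [-3.1, 0.4, 8.0]
gripper_width: 0.1
```

drive_tool --plan '[[[0,0,0.004],0],[[0,0,0.004],0],[[0,0,0.003],0],[[0,0,0],0]]'

```text
clock: 15.85
position: [528.9, 52.9, 156.4]
ee_rot: [-0.565, 0.825, -0.0, 0.0]
contact_force: [-4.9, 1.2, 12.0]
gripper_width: 0.0
```

drive_tool --plan '[[[0,0,0.002],0],[[0,0,0.001],0],[[0,0,0],0]]'

```text
clock: 16.23
position: [528.9, 52.8, 153.8]
ee_rot: [-0.565, 0.825, -0.0, 0.0]
contact_force: [-5.7, 0.1, 12.6]
gripper_width: -0.0
```

drive_tool --plan '[[[0,0,0.001],0],[[0,0,0.001],0],[[0,0,0],0]]'

```text
clock: 16.6
position: [529.0, 52.8, 152.8]
ee_rot: [-0.566, 0.825, -0.001, 0.0]
contact_force: [-6.8, 1.7, 17.6]
gripper_width: -0.2
```

drive_tool --plan '[[[0,0,0.001],0],[[0,0,0.001],0],[[0,0,0],0]]'

```text
clock: 16.98
position: [529.0, 52.8, 152.7]
ee_rot: [-0.566, 0.824, -0.001, 0.001]
contact_force: [-10.3, 1.5, 27.4]
gripper_width: -0.1
```

Bottomed: the position has stalled at 152.7 while the force rose to 27 N. I'll hold for about a second, then rise.

drive_tool --plan '[[[0,0,0],0],[[0,0,0],0],[[0,0,0],0],[[0,0,0],0],[[0,0,0],0],[[0,0,0],0],[[0,0,0],0]]'

```text
clock: 17.85
position: [529.0, 52.8, 152.7]
ee_rot: [-0.566, 0.824, -0.001, 0.001]
contact_force: [-10.6, 1.4, 26.8]
gripper_width: -0.3
```

Run:
```python
from h import *
from bench import arm
rep(arm.read_state(),Q);snap(arm,"side","s8")
cv2.imwrite("pics/s8c.png",cv2.resize(cv2.imread("pics/s8.png")[120:290,220:340],None,fx=3.5,fy=3.5,interpolation=cv2.INTER_CUBIC))
```

```text
t 17.85 pos [529.   52.8 152.7] press xy [ 0.5 -1.3] toolx ang vs -y press (deg) 0.02 tilt [ 0.13 -0.05] F [-10.6   1.4  26.8] w -0.3 j [ 0.41  0.33 -0.37  0.   -0.87 -0.77]
```

View pics/s8c.png

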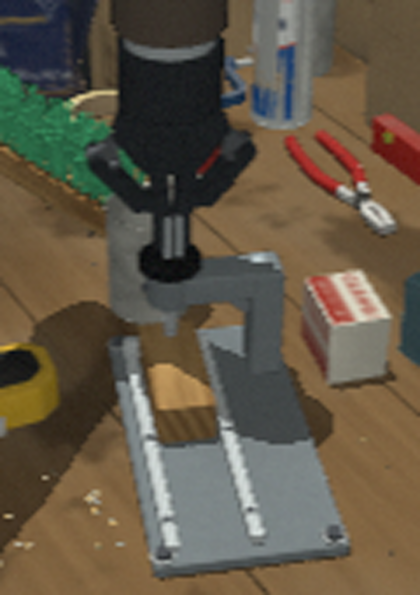

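The head sits down on the arm's boss, at its stop. Now I'll let it rise.

drive_tool --plan '[[[0,0,-0.006],0],[[0,0,-0.008],0],[[0,0,-0.008],0],[[0,0,-0.008],0],[[0,0,-0.02],0],[[0,0,-0.02],0],[[0.01,0,0],0],[[0.02,0,0],0],[[0.025,0,0],0],[[0.015,0,0],0],[[0.006,0,0],0],[[0,0,0],0]]'

```text
clock: 19.4
position: [501.3, -18.3, 217.6]
ee_rot: [-0.565, 0.825, 0.0, -0.0]
contact_force: [0.8, -0.2, 0.0]
gripper_width: -0.2
```

Run:
```python
from h import *
from bench import arm
rep(arm.read_state(),Q);snap(arm,"side","s9")
cv2.imwrite("pics/s9c.png",cv2.resize(cv2.imread("pics/s9.png")[120:290,220:340],None,fx=3.5,fy=3.5,interpolation=cv2.INTER_CUBIC))
```

```text
t 19.4 pos [501.3 -18.3 217.6] press xy [  0.3 -77.6] toolx ang vs -y press (deg) -0.14 tilt [-0.01 -0.  ] F [ 0.8 -0.2  0. ] w -0.2 j [ 0.29  0.21 -0.35 -0.   -1.01 -0.66]
```

View pics/s9c.png

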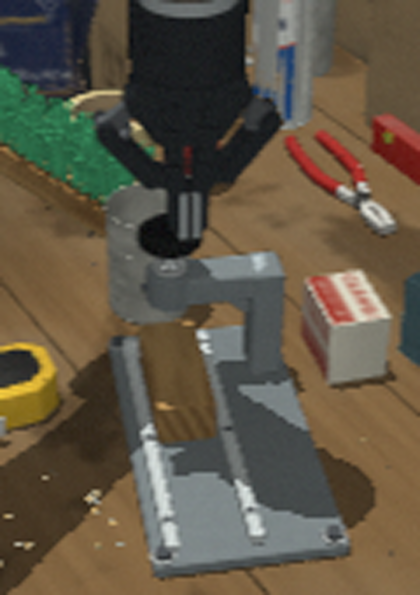

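The head is back up. Next I'll open the jaws, descend and grip the protruding end.

drive_tool --plan '[[[0,0,0],0],[[0,0,0],0],[[0,0,0],0],[[0,0,0.02],0],[[0,0,0.03],0],[[0,0,0.03],0],[[0,0,0.03],0],[[0,0,0.03],0],[[0,0,0.015],0],[[0,0,0.008],0],[[0,0,0],0]]' --fingers -1

```text
clock: 20.82
position: [501.4, -17.9, 54.6]
ee_rot: [-0.565, 0.825, 0.0, -0.0]
contact_force: [-0.2, 0.2, 1.1]
gripper_width: 85.3
```

drive_tool --plan '[[[0,0,0],0],[[0,0,0],0],[[0,0,0],0],[[0,0,0],0],[[0,0,0],0],[[0,0,0],0]]' --fingers 1

```text
clock: 21.58
position: [501.6, -18.0, 55.8]
ee_rot: [-0.565, 0.825, -0.0, 0.0]
contact_force: [-0.8, 0.3, 4.9]
gripper_width: 43.4
```

drive_tool --plan '[[[0.003,0,-0.0005],0],[[0.006,0,0],0],[[0.008,0,0],0],[[0.008,0,0],0],[[0,0,0],0]]'

```text
clock: 22.2
position: [492.8, -42.2, 55.8]
ee_rot: [-0.565, 0.825, -0.001, 0.0]
contact_force: [2.0, -2.5, 4.5]
gripper_width: 43.6
```

Run:
```python
from h import *
from bench import arm
rep(arm.read_state(),Q)
```

```text
t 22.2 pos [492.8 -42.2  55.8] press xy [   0.9 -102.9] toolx ang vs -y press (deg) -0.12 tilt [ 0.07 -0.03] F [ 2.  -2.5  4.5] w 43.6 j [ 0.24  0.42 -0.55  0.   -0.6  -0.62]
```

drive_tool --plan '[[[0.005,0,0],0],[[0.01,0,0],0],[[0.01,0,0],0],[[0.01,0,0],0],[[0.01,0,0],0],[[0.01,0,0],0],[[0.007,0,0],0],[[0.003,0,0],0],[[0,0,0],0]]'

```text
clock: 23.32
position: [469.5, -102.0, 55.8]
ee_rot: [-0.565, 0.825, -0.0, 0.001]
contact_force: [2.5, 2.3, 6.2]
gripper_width: 43.8
```

drive_tool --plan '[[[0,0,0],0],[[0,0,0],0],[[0,0,0],0],[[0,0,0],0]]' --fingers -1

```text
clock: 23.82
position: [468.4, -102.0, 55.1]
ee_rot: [-0.565, 0.825, 0.0, -0.0]
contact_force: [-0.6, -0.3, 0.0]
gripper_width: 85.4
```

drive_tool --plan '[[[0,0,-0.01],0],[[0,0,-0.02],0],[[0,0,-0.03],0],[[0,0,-0.04],0],[[0,0,-0.04],0],[[0,0,-0.03],0],[[0,0,-0.02],0],[[0,0,0],0]]'

```text
clock: 24.82
position: [469.5, -101.9, 247.4]
ee_rot: [-0.565, 0.825, -0.001, 0.002]
contact_force: [-0.3, 0.3, 0.2]
gripper_width: 85.5
```

Run:
```python
from h import *
from bench import arm
rep(arm.read_state(),Q);W=snap(arm,"wrist","w10");snap(arm,"side","s10")
cv2.imwrite("pics/s10c.png",cv2.resize(cv2.imread("pics/s10.png")[120:290,180:340],None,fx=3.5,fy=3.5,interpolation=cv2.INTER_CUBIC))
```

```text
t 24.825 pos [ 469.5 -101.9  247.4] press xy [   0.6 -167. ] toolx ang vs -y press (deg) -0.09 tilt [0.27 0.02] F [-0.3  0.3  0.2] w 85.5 j [ 0.13  0.14 -0.35  0.   -1.07 -0.5 ]
```

View pics/w10.png

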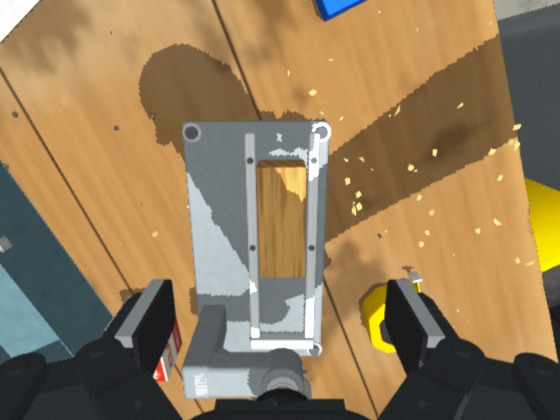

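View pics/s10c.png

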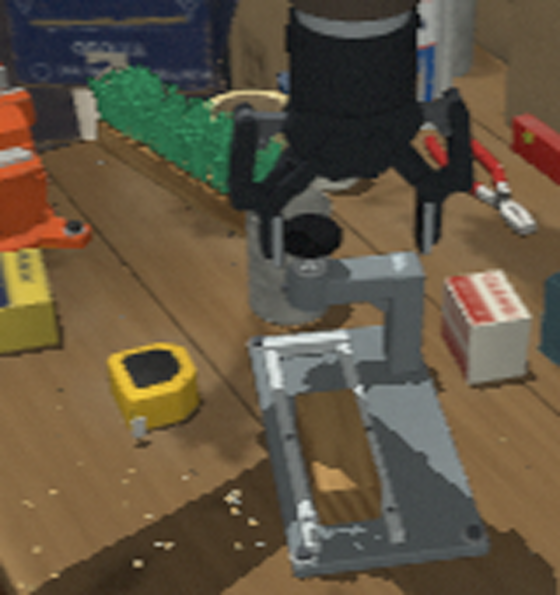

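Run:
```python
from h import *
from bench import arm
W=pickle.load(open("w10.pkl","rb"))
for uv in((257,167),(306,167),(259,277),(304,277)):
    w=back(W,uv,47);c,s=np.cos(Q[2]),np.sin(Q[2]);d=w[:2]-Q[:2];print(uv,np.round([c*d[0]+s*d[1],-s*d[0]+c*d[1]],1))
a=cv2.absdiff(cv2.imread("pics/side0.png"),cv2.imread("pics/s10.png")).max(2)
print("tape diff",a[212:248,205:242].mean(),"nail diff",a[193:232,306:334].mean(),"still bench ref",a[260:300,150:200].mean())
s=arm.read_state();print(s["clock"],s["contact_force"].round(1));print(arm.job_done())
```

```text
(257, 167) [  22.  -178.6]
(306, 167) [ -21.1 -178.6]
(259, 277) [ 22.4 -69.2]
(304, 277) [-21.5 -69.3]
tape diff 6.438438438438438 nail diff 7.02014652014652 still bench ref 9.5475
24.925 [ 0.3  1.  -0.6]
the job is handed in; nothing more can be done
None
```

The block was pushed home, the head pressed and released, and the block drawn back out. I handed the job in at 24.9 s with the gripper clear of everything.

- **Block home:** I gripped the wooden block and slid it to the end stop. The arm stalled there with about 15 N building up. A second nudge on the block's end with shut fingers stalled at 13 N without moving it, so it was home before I pressed.
- **Press:** I pushed the head down until it stopped (about 22 mm of travel), held it for about 1.2 s at about 27 N, and let it rise. The side view shows it back up.
- **Block out:** The block now spans y -179 to -69 mm in the press's frame, centred between the rails and lying flat. Its nearest end is about 44 mm clear of the head's edge.
- **Bystanders:** The tape measure and nail box look unchanged from the first picture. I checked the tin only by eye.

**Disagreements between checks:**
- Wrist-view measurements were off by 1–3 mm along the rails.
- The head appeared about 4 mm from its predicted place in one picture.
- The sideways force reached about 10 N while pressing.

All of these stayed well within the limits.

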